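Seat a lens barrel in a sprung V-block for gluing

ROBOT

A 6-joint arm with a two-finger parallel gripper is mounted at the origin on a cart in front of the work surface, level with it; the furniture and walls round the work are solid. World frame = base frame: x ahead of the robot, y to its left, z up, the work surface at z = 0. Lengths are in m, angles in degrees, forces in N, time in s.
With the tool pointing down it reaches from about 0.25 to 0.85 m from the base axis. Payload 12.5 kg.
Tool frame: the origin (TCP) lies midway between the tips of the shut fingers; the grasp point (between the pads) lies arm.tcp_to_grasp behind it (arm.tcp_to_grasp is the distance from the TCP to the grasp point, in m); z points along the fingers, y is the direction in which the jaws open and shut (so a half turn about z gives the same grasp; the last joint's range is limited). The gripper opens to 93 mm and grips with 3 to 60 N. Pads are 15 mm wide; open, the fingers measure 128 mm over their backs; the gripper's body (75 mm by 188 mm) begins 65 mm behind the grasp point.
Start: joints at [-74.462, 20.094, 94.641, -0, 65.266, -4.847], TCP at [0.192, -0.516, 0.219] pointing down, gripper open.
Joint ranges: [-157.81, 157.81], [-45, 120.19], [0.68, 151.7], [-89.99, 269.99], [4.06, 180], [-164.3, 164.3]. Speed limits (degrees/s): [127.2, 127.2, 159.86, 180, 180, 180].

INTERFACE

Orientations are given as a 3x3 rotation matrix whose columns are the frame's x, y, z axes.
In Python, from plant import arm gives the robot as it stands.
- The arm moves only by the tool drive_tool, never from a script. Its argument "deltas" is one flat list of numbers, 6 for each row, row after row: the shift along the tool's x, y, z in mm, then the turn, a rotation vector about the tool's x, y, z in degrees. In form: [tx, ty, tz, rx, ry, rz, tx, ty, tz, rx, ry, rz, ...]. A call has 1 to 5 rows; each row is the pose to reach, as a shift and turn from the pose commanded when the call began, along the tool's axes at that moment; what a row does not reach only later rows make up. A row lasts 1/8 s, in which the tool goes at most 62.5 mm and 10.7 degrees, less where a joint would pass 70% of its speed; a pose out of reach is approached as far as the arm can. A call with a gripper value outside its range is refused whole. "jaw" is the opening, from 0 (shut) to 1 (fully open), set as the call begins (left out, the last holds). The fingers move at their own pace and stop on an object; "squeeze" is the grip in N (left out, the last holds). Time passes only in rows, so rows that repeat a pose let the fingers close. It gives the time, the measured TCP pose, the force and the opening at its end, in the units of the state.
- arm.get_obs(): the state, without advancing time (a new reading comes with each control period).
- arm.get_image(name): name is "scene" or "top"; returns a dict with "img" (480x640x3 uint8, blue, green, red), "range_z" (480x640 float32, m along the optical axis (not along the pixel's ray), 0 where there is no reading), "camera_matrix" (3x3 intrinsics, pixels), "origin" and "attitude" of the camera in the world. Camera axes: x right, y down, z forward; pixel columns grow to the right and rows downward; lengths in m; the calibration is good to about 2 mm. A picture is of the moment at which its call begins.
- arm.hand_in(): hands the job in, once; it reports no verdict.
The state is a dict: "time_s": time; "joint_pos": joint angles; "qd": joint speeds; "tau": joint torques, N m; "eef_pos": TCP position; "orientation": TCP orientation; "force": force on the tool from outside, world axes, zero at the start; "torque": the same for the moment, N m; "grip_width": opening from 0.0 (shut) to 1.0 (fully open).
Only numpy, scipy, OpenCV 4.12 (cv2) and the standard library are available. Lean on these libraries where they do the work, as an engineer would, in place of code of your own. Each camera call takes 0.05 s, during which the arm holds its last target. There are 200 camera calls.

TASK

Get the gluing station ready: first stand the small amber bottle of lens cement upright in the round steel drip tray and let go of it. Then take the dark lens barrel out of its rest, lay it lengthwise into the V-block, centred along the V (either end first), and press it down so that it bears squarely on both V faces and the sprung carriage has sunk about half of its travel, never to its stop. Finish while still holding it pressed there with the fingers; do not tip the bottle, drop the barrel on the worktop or disturb the other things.

Things in the scene. Friction and masses are not known exactly. Their poses are not given: they have to be found in the camera images.
- cement: small amber glass bottle with a paper label and a black cap, upright, loose, about 80 g; round body 40 mm in diameter, straight from 5 to 54 mm above its underside, then a shoulder and a narrow neck; cap 20 mm in diameter from 79 to 95 mm. Origin: centre of the underside; z up. It stands to the right of the centrifuge (negative y), near the timer (either may be the nearer to the robot).
- drip_tray: round shallow steel tray, 68 mm in diameter, fixed to the worktop; rim 7 mm high and 2 mm thick (64 mm free inside), inner floor 4 mm above the worktop. Origin: centre of the underside. It lies to the left of and in front of the cream-coloured centrifuge, a fixed machine under 0.3 m high that the arm must go round or over.
- tray_floor (a point): centre of the drip tray's inner floor, 4 mm above the worktop; the bottle's origin belongs here (within 16 mm horizontally).
- barrel: lens barrel: dark grey cylinder 30 mm in diameter and 110 mm long, brass rings (29 mm) and a lens at both ends, two thin bright lines at 20 mm either side of the middle; loose, about 150 g. Origin: its middle, on the axis; x along the axis (it may be rolled about x). It starts lying level in the rest with its axis about 30 mm above the worktop, and is to be gripped there across its middle.
- rest: grey plastic rest, fixed: two saddles (14 mm long, 46 mm wide, 18 mm high) 86 mm apart, joined by a strip 20 mm wide and 5 mm high, so that the barrel's middle is free for the fingers over 72 mm of its length. Origin: centre of the underside; x along the barrel lying in it.
- station: V-block station, fixed: blue base plate 110 x 90 x 9 mm, above it a sprung aluminium carriage (104 x 72 mm) with a steel V. Origin: centre of the underside; x along the V, z up. V: 90 degrees, open upwards, 100 mm long, cut across in the middle by a 44 mm wide gap for the fingers (gap floor 34 mm, V's upper edges 63 mm above the worktop, carriage up).
- v_seat (a point): point where the middle of the barrel's axis lies when the barrel is seated; it moves with the carriage, 63 mm above the worktop with the carriage up; x along the V, y across it.
- jaw_left: the V face (two steel plates in line) on the +y side of the station's frame. Origin: centre of the carriage's underside.
- jaw_right: the V face (two steel plates in line) on the -y side of the station's frame. Origin: centre of the carriage's underside.
- v_carriage (a joint): how far the sprung carriage is pressed down, in m: 0 up, 0.014 at its stop; half way is 0.007. Sprung and preloaded: stays up under the barrel's own weight, begins to sink at about 4 N, takes 1 N more per mm (about 11 N half way, barrel's weight included).
- timer: white lab timer, 54 x 62 x 62 mm, bystander, loose
- marker: white marker pen with a black cap, 12 x 131 x 14 mm, lying at the front, bystander, loose
Things that resemble listed ones, but are neither listed nor needed, are in the scene too. What is shaped like the barrel but blue is not meant.

How it is judged:
By the outcome, as a careful person would: the job done as asked, in the order asked, and still so for the second after the job is handed in, while the arm keeps its last pose, push and grip.
It also fails if it takes over 72 s, if anything falls off the work surface, if the arm or the gripper's body presses on something with over 40 N, if the wrist force passes 120 N, or if a joint passes its speed limit or range.

## Working session

There is one attempt and no reset: what is moved stays moved. The work goes in short steps, Python scripts to look and compute and a tool call to move; the robot and the scene stay as the last step left them, time stands still between calls to the robot, and variables do not carry over. Pictures are saved under pics/ and viewed, about 8 in all and at most 12, crops included, and the job is handed in when it is done.

Besides the shell and the picture viewer there is one more tool, called after ">>>" as name(argument=value, ...) on one line, values as JSON. drive_tool: Moves the arm, as the interface text tells. Its arguments: {"type":"object","properties":{"deltas":{"type":"array"},"jaw":{"type":"number"},"squeeze":{"type":"number"}},"required":["deltas"]}

```bash
mkdir -p pics; cat > h.py <<'E'
import numpy as np, cv2
from plant import arm
def cloud(d):
    K=np.array(d["camera_matrix"]);z=d["range_z"];v,u=np.mgrid[0:480,0:640]
    p=np.stack([(u-K[0,2])/K[0,0]*z,(v-K[1,2])/K[1,1]*z,z],-1)
    w=p@np.array(d["attitude"]).T+np.array(d["origin"]); w[z==0]=np.nan
    return w
E
python3 - <<'E'
from h import *
o=arm.get_obs();print(o["eef_pos"],o["orientation"],o["force"],o["grip_width"],arm.tcp_to_grasp)
for n in("scene","top"):
    d=arm.get_image(n);cv2.imwrite(f"pics/{n}0.png",d["img"]);np.savez(f"{n}0.npz",**d)
    print(n,d["origin"],np.round(d["attitude"],3).tolist(),d["camera_matrix"][0])
E
```

```text
[ 0.19151601 -0.51522506  0.21811363] [[ 9.37367652e-01  3.48341486e-01 -3.06816665e-04]
 [ 3.48341608e-01 -9.37367014e-01  1.09821214e-03]
 [ 9.49530279e-05 -1.13630555e-03 -9.99999350e-01]] [-0.41620143 -0.16157498 -0.26941313] 1.0007315478207852 0.0188
scene [-0.35470903  1.10617361  0.80497209] [[-0.795, -0.261, 0.548], [-0.606, 0.375, -0.701], [-0.023, -0.89, -0.456]] [593.22980914   0.         323.05939186]
top [0.41395981 0.00553523 1.47006935] [[-0.013, -0.997, 0.072], [-1.0, 0.014, 0.014], [-0.014, -0.072, -0.997]] [539.14326763   0.         309.55852991]
```

View pics/scene0.png

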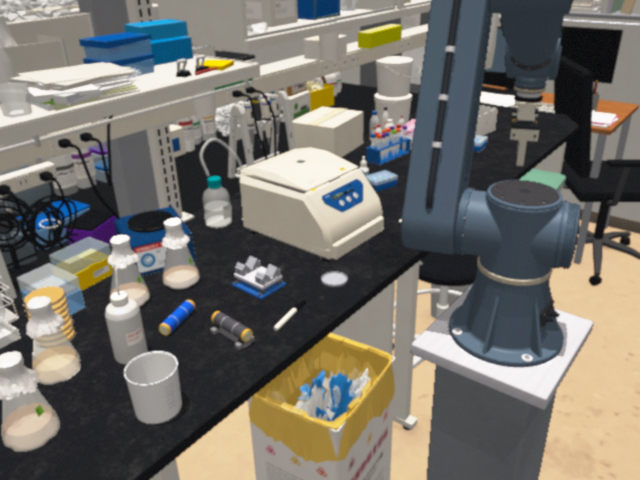

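View pics/top0.png

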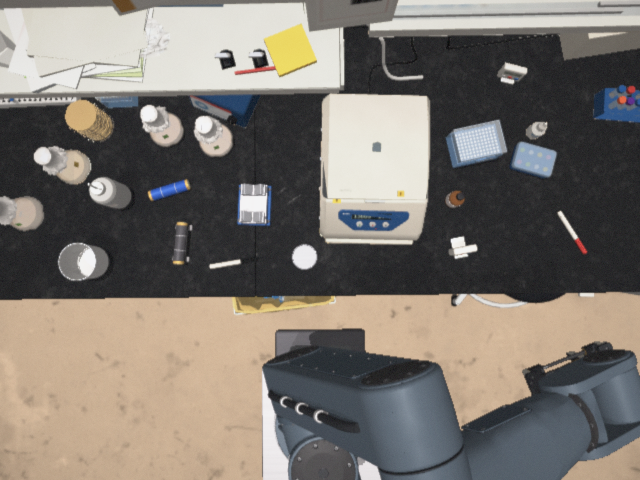

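The top view shows the cement at px (456,199), timer (462,247), tray (304,257), station (254,204), dark barrel (180,243), blue decoy (169,190), marker (232,263), and centrifuge over x 320–430.

```bash
cat > m.py <<'E'
from h import *
d=dict(np.load("top0.npz"));w=cloud(d)
def box(u0,u1,v0,v1,lo,hi,name):
    p=w[v0:v1,u0:u1].reshape(-1,3);p=p[(p[:,2]>lo)&(p[:,2]<hi)]
    r=cv2.minAreaRect((p[:,:2]*1000).astype(np.float32));c,s,V=np.linalg.svd(p[:,:2]-p[:,:2].mean(0),full_matrices=False)
    print(name,len(p),"mean",p.mean(0).round(4),"zmax",p[:,2].max().round(4),"rect",np.round(r[0],1),np.round(r[1],1),round(r[2],1),"axis",np.degrees(np.arctan2(V[0,1],V[0,0])).round(1))
print("table z",np.nanmedian(w[265:285,340:420,2]))
box(440,475,180,215,.05,.2,"cement");box(440,475,180,215,.083,.2,"cap");box(440,485,230,265,.02,.2,"timer")
box(285,325,238,277,.003,.03,"tray")
box(230,278,178,230,.004,.03,"stn base");box(230,278,178,230,.04,.1,"stn top")
box(165,195,215,270,.034,.1,"barrel");box(160,200,210,275,.006,.1,"barrel+rest")
box(205,260,250,275,.004,.04,"marker");box(310,440,80,250,.05,.4,"centrifuge")
p=w[178:230,230:278]
np.set_printoptions(linewidth=250)
print((p[::2,::2,2]*1000).round(0))
cv2.imwrite("pics/c1.png",np.hstack([cv2.resize(d["img"][170:275,y:y+90],None,fx=4,fy=4,interpolation=2) for y in(225,425)]))
E
python3 m.py
```

```text
table z 9.206735764222262e-05
cement 189 mean [ 0.5935 -0.3582  0.073 ] zmax 0.1032 rect [ 594.6 -362.3] [39.2 37.1] 89.9 axis -146.5
cap 54 mean [ 0.5955 -0.3619  0.094 ] zmax 0.1032 rect [ 595.7 -362.7] [18.2 18.5] 35.1 axis 130.3
timer 197 mean [ 0.4592 -0.3752  0.0577] zmax 0.0707 rect [ 458.9 -378.8] [19.9 62.9] 10.8 axis 100.7
tray 506 mean [0.4472 0.0402 0.0057] zmax 0.0144 rect [446.   40.1] [106.1 103.2] 89.3 axis -49.0
stn base 421 mean [0.5848 0.1711 0.0106] zmax 0.03 rect [594.2 178.1] [129.1 141.2] 89.5 axis 139.6
stn top 544 mean [0.5907 0.1758 0.054 ] zmax 0.0685 rect [591.2 176.5] [ 67.9 101.1] 87.3 axis 177.0
barrel 432 mean [0.4882 0.3713 0.0424] zmax 0.0531 rect [488.5 372. ] [ 30.2 111.5] 84.0 axis 174.3
barrel+rest 619 mean [0.4883 0.3707 0.0341] zmax 0.0531 rect [491.5 380. ] [107.  174.7] 89.8 axis 174.4
marker 339 mean [0.4347 0.2349 0.0089] zmax 0.0215 rect [434.9 237.3] [147.5  65.2] 89.3 axis -83.8
centrifuge 15790 mean [ 0.6516 -0.1323  0.195 ] zmax 0.2354 rect [ 698.3 -135.6] [257.4 438.7] 87.9 axis 178.1
[[-4. -3. -1.  3. -3. -3. -9.  1. -2. -2.  6.  3. 
[... 1824 characters left out ...]
.  2.]
 [ 1.  2. -2. -3.  7. 52. 65. 56. 54. 48. 51. 44. 51. 52. 59. 61. 56. 44. 11.  7.  1.  2.  3.  2.]
 [ 4.  2.  3.  0.  5. 52. 59. 58. 55. 53. 51. 45. 51. 57. 60. 55. 60. 34.  3. 11. -1.  0. -2.  4.]
 [-3. -2.  9.  3.  9. 51. 57. 62. 61. 51. 47. 44. 52. 57. 63. 61. 52. 36. 11.  6. -3.  1.  5.  3.]
 [ 1. -6.  0. -3. 13. 38. 37. 33. 36. 36. 32. 29. 36. 38. 36. 35. 44. 31.  4.  8. -2.  3. -3.  1.]
 [ 3.  4.  2. -0.  5.  7.  3.  7.  6. 12. 10. 14.  7.  4. 11. 10.  9.  3.  8.  9.  0.  4.  3. -0.]
 [-5. -1.  3. -4.  3.  2. -4.  4.  4. -1. -3. -0.  1.  6.  2. -5. -3. -3.  0. -3.  1.  2. -0. -2.]
 [-6.  2. -1.  2.  4.  1.  3. -2. -2.  2. -0. -3. -2. -2. -1. -0. -1.  2. -3. -1.  4.  3. -7. -1.]]
```

```bash
python3 - <<'E'
from h import *
d=dict(np.load("scene0.npz"));w=cloud(d);z=w[...,2]
def f(u0,u1,v0,v1,lo,hi,n):
    p=w[v0:v1,u0:u1].reshape(-1,3);p=p[(p[:,2]>lo)&(p[:,2]<hi)]
    r=cv2.minAreaRect((p[:,:2]*1000).astype(np.float32));print(n,len(p),p.mean(0).round(4),np.round(r[0],1),np.round(r[1],1),round(r[2],1),p[:,2].max())
f(205,258,305,350,.02,.1,"barrel");f(230,290,255,305,.045,.1,"stn");f(318,350,268,290,.003,.03,"tray")
E
```

```text
barrel 566 [0.477  0.3786 0.0372] [484.5 374.3] [ 29.9 116.1] 86.6 0.048348686872373814
stn 400 [0.5831 0.1797 0.0533] [588.1 177. ] [ 69.1 109.1] 87.7 0.06435234263231071
tray 204 [0.4465 0.0403 0.0048] [449.9  33.5] [67.5 90.9] 35.2 0.011029809106411936
```

View pics/c1.png

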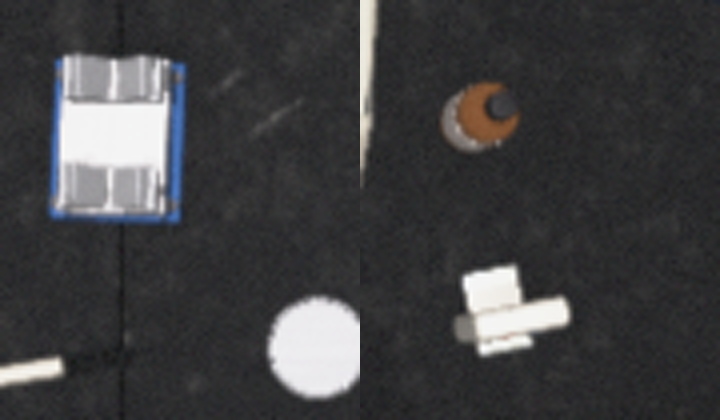

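The crop shows the station's V running nearly along world x, with the cement clear of the timer. Next I check the obstacle edges and write a delta helper.

```bash
cat >> h.py <<'E'
from scipy.spatial.transform import Rotation as R
def pose(a):
    c,s=np.cos(np.radians(a)),np.sin(np.radians(a));return np.array([[c,s,0],[s,-c,0],[0,0,-1.]])
def deltas(*wps):   # from the present pose, each waypoint (x,y,z TCP, yaw)
    o=arm.get_obs();R0=np.array(o["orientation"]);p0=np.array(o["eef_pos"])
    print("t",round(o["time_s"],2),"at",p0.round(4),"yaw",np.degrees(np.arctan2(R0[1,0],R0[0,0])).round(2))
    for x,y,z,a in wps:
        print((1000*R0.T@(np.array([x,y,z])-p0)).round(1),np.degrees(R.from_matrix(R0.T@pose(a)).as_rotvec()).round(2))
E
python3 - <<'E'
from h import *
w=cloud(dict(np.load("top0.npz")))
for n,u0,u1,v0,v1,lo in(("rack",440,512,115,172,.015),("centr",310,440,80,250,.03),("centrlow",310,440,200,250,.03),("smallrack",508,560,138,180,.015)):
    p=w[v0:v1,u0:u1].reshape(-1,3);p=p[p[:,2]>lo];print(n,np.percentile(p,[0.5,50,99.5],axis=0).round(3).tolist())
deltas((.595,-.3625,.22,90),(.595,-.3625,.021,90))
E
```

```text
rack [[0.688, -0.485, 0.017], [0.735, -0.412, 0.086], [0.791, -0.353, 0.094]]
centr [[0.481, -0.26, 0.06], [0.655, -0.129, 0.211], [0.829, 0.004, 0.513]]
centrlow [[0.478, -0.255, 0.06], [0.53, -0.13, 0.155], [0.576, -0.003, 0.204]]
smallrack [[0.654, -0.633, 0.016], [0.699, -0.576, 0.037], [0.746, -0.521, 0.046]]
t 0.1 at [ 0.1915 -0.5152  0.2181] yaw 20.39
[431.4  -2.6  -1.8] [-5.000e-02 -4.000e-02 -6.961e+01]
[431.4  -2.4 197.2] [-5.000e-02 -4.000e-02 -6.961e+01]
```

>>> drive_tool(deltas=[60, 0, 0, 0, 0, -10, 120, 0, 0, 0, 0, -20, 180, 0, 0, 0, 0, -30, 240, 0, 0, 0, 0, -40, 300, 0, 0, 0, 0, -50], jaw=0.8)

```text
time_s: 0.72
eef_pos: [0.4745, -0.41, 0.2184]
orientation: [[0.33, 0.944, -0.0], [0.944, -0.33, 0.0], [0.0, -0.0, -1.0]]
force: [-0.4, -1.1, -0.6]
grip_width: 0.799
```

```bash
python3 -c "
from h import *
deltas((.595,-.3625,.2,90),(.595,-.3625,.025,90))"
```

```text
t 0.72 at [ 0.4745 -0.41    0.2184] yaw 70.72
[84.7 98.1 18.3] [-2.000e-02 -1.000e-02 -1.928e+01]
[ 84.6  98.2 193.3] [-2.000e-02 -1.000e-02 -1.928e+01]
```

>>> drive_tool(deltas=[42, 49, 0, 0, 0, -10, 85, 98, 15, 0, 0, -19.3, 85, 98, 70, 0, 0, -19.3, 85, 98, 110, 0, 0, -19.3, 85, 98, 110, 0, 0, -19.3])

```text
time_s: 1.35
eef_pos: [0.5921, -0.3626, 0.1052]
orientation: [[0.005, 1.0, -0.005], [1.0, -0.005, 0.004], [0.004, -0.005, -1.0]]
force: [0.8, -0.5, 0.9]
grip_width: 0.802
```

```bash
python3 - <<'E'
from h import *
deltas((.595,-.3625,.025,90))
d=arm.get_image("scene");w=cloud(d)
m=(abs(w[...,0]-.595)<.12)&(abs(w[...,1]+.3625)<.12)&(w[...,2]<.12)
v,u=np.nonzero(m);print(u.min(),u.max(),v.min(),v.max())
c=d["img"][90:210,330:490];cv2.imwrite("pics/b1.png",cv2.resize(c,None,fx=4,fy=4,interpolation=2))
E
```

```text
t 1.35 at [ 0.5921 -0.3626  0.1052] yaw 89.7
[-0.2  3.3 80.2] [-0.31 -0.22 -0.3 ]
337 397 181 355
```

View pics/b1.png

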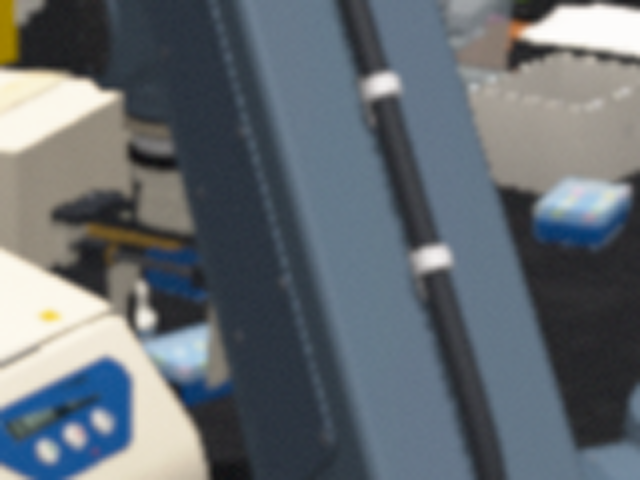

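The scene view is blocked by the arm; clearance is ample, so I descend and grip.

>>> drive_tool(deltas=[0, 2, 40, 0, 0, 0, 0, 2, 75, 0, 0, 0, 0, 2, 80, 0, 0, 0, 0, 2, 80, 0, 0, 0])

```text
time_s: 1.9
eef_pos: [0.5966, -0.3647, 0.031]
orientation: [[0.006, 1.0, 0.002], [1.0, -0.006, -0.002], [-0.002, 0.002, -1.0]]
force: [-0.5, 0.6, 0.4]
grip_width: 0.805
```

>>> drive_tool(deltas=[0, 0, 0, 0, 0, 0, 0, 0, 0, 0, 0, 0, 0, 0, 0, 0, 0, 0, 0, 0, 0, 0, 0, 0, 0, 0, 0, 0, 0, 0], jaw=0.3, squeeze=15)

```text
time_s: 2.52
eef_pos: [0.5957, -0.3639, 0.0288]
orientation: [[0.005, 1.0, 0.0], [1.0, -0.005, -0.0], [-0.0, 0.0, -1.0]]
force: [-0.6, 0.9, 2.6]
grip_width: 0.424
```

>>> drive_tool(deltas=[0, 0, -10, 0, 0, 0, 0, 0, -60, 0, 0, 0, 0, 0, -120, 0, 0, 0, 0, 0, -180, 0, 0, 0, 0, 0, -240, 0, 0, 0], squeeze=20)

```text
time_s: 3.15
eef_pos: [0.5954, -0.3636, 0.2713]
orientation: [[0.006, 1.0, 0.0], [1.0, -0.006, -0.0], [-0.0, 0.0, -1.0]]
force: [1.1, 0.1, -1.3]
grip_width: 0.426
```

>>> drive_tool(deltas=[0, 0, -45, 0, 0, 0, 20, -10, -55, 0, 0, 0, 75, -30, -55, 0, 0, -6, 130, -50, -55, 0, 0, -12, 190, -70, -55, 0, 0, -18])

```text
time_s: 3.78
eef_pos: [0.5259, -0.1726, 0.3241]
orientation: [[-0.307, 0.952, 0.001], [0.952, 0.307, -0.0], [-0.0, 0.001, -1.0]]
force: [1.0, 0.4, -0.5]
grip_width: 0.425
```

```bash
python3 - <<'E'
from h import *
o=arm.get_obs();print(o["force"],o["grip_width"])
deltas((.447,.04,.3,120))
d=arm.get_image("scene");cv2.imwrite("pics/b2.png",d["img"])
E
```

```text
[ 1.0238727   0.37550348 -0.47725749] 0.42457059600085106
t 3.77 at [ 0.5259 -0.1726  0.3241] yaw 107.85
[226.5  -9.9  24. ] [  0.03   0.02 -12.15]
```

View pics/b2.png

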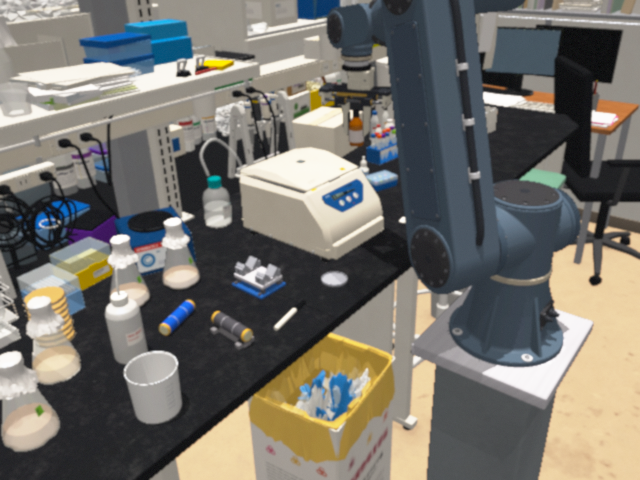

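The bottle hangs upright in the gripper at px (355,128), clear of the centrifuge. On to the tray at px (334,279).

>>> drive_tool(deltas=[57, -2, 0, 0, 0, -4, 114, -5, 0, 0, 0, -8, 170, -7, 0, 0, 0, -12, 222, -10, 0, 0, 0, -12, 226, -10, 0, 0, 0, -12])

```text
time_s: 4.45
eef_pos: [0.4477, 0.0402, 0.3244]
orientation: [[-0.498, 0.867, 0.001], [0.867, 0.498, 0.0], [-0.0, 0.001, -1.0]]
force: [0.9, -0.9, -1.0]
grip_width: 0.423
```

```bash
python3 -c "
from h import *
deltas((.447,.04,.033,120))"
```

```text
t 4.45 at [0.4477 0.0402 0.3244] yaw 119.87
[ 2.000e-01 -1.000e+00  2.914e+02] [ 0.06  0.01 -0.13]
```

>>> drive_tool(deltas=[0, 0, 55, 0, 0, 0, 0, 0, 115, 0, 0, 0, 0, 0, 175, 0, 0, 0, 0, 0, 235, 0, 0, 0, 0, 0, 270, 0, 0, 0])

```text
time_s: 5.08
eef_pos: [0.4482, 0.0373, 0.0514]
orientation: [[-0.495, 0.869, -0.002], [0.869, 0.495, -0.0], [0.001, -0.002, -1.0]]
force: [0.7, 0.1, 0.1]
grip_width: 0.427
```

>>> drive_tool(deltas=[0, 0, 7, 0, 0, 0, 0, 0, 14, 0, 0, 0, 0, 0, 17, 0, 0, 0, 0, 0, 19, 0, 0, 0, 0, 0, 20, 0, 0, 0])

```text
time_s: 5.7
eef_pos: [0.4491, 0.0381, 0.0341]
orientation: [[-0.495, 0.869, 0.001], [0.869, 0.495, -0.0], [-0.0, 0.001, -1.0]]
force: [-0.7, 0.2, -1.5]
grip_width: 0.427
```

```bash
python3 - <<'E'
from h import *
o=arm.get_obs();print(o["force"],o["grip_width"])
deltas((.447,.04,.033,120))
d=arm.get_image("scene");cv2.imwrite("pics/b3.png",cv2.resize(d["img"][200:320,240:400],None,fx=4,fy=4,interpolation=2))
E
```

```text
[-0.66674577  0.16844945 -1.5495941 ] 0.427082354200588
t 5.7 at [0.4491 0.0381 0.0341] yaw 119.69
[ 2.7 -0.8  1.1] [ 0.05  0.03 -0.31]
```

View pics/b3.png

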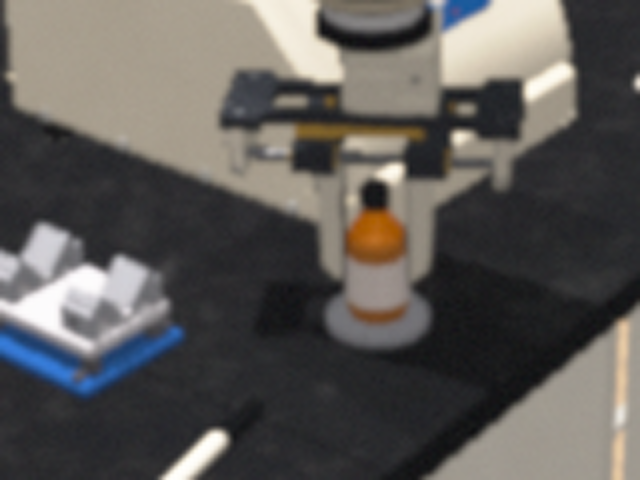

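The bottle stands over the tray's centre at crop px (377,310). I lower it the last millimetre, then release.

>>> drive_tool(deltas=[1, 0, 1, 0, 0, 0, 2, 0, 2, 0, 0, 0, 2, 0, 2, 0, 0, 0])

```text
time_s: 6.12
eef_pos: [0.4483, 0.0393, 0.0326]
orientation: [[-0.496, 0.868, 0.001], [0.868, 0.496, -0.001], [-0.001, 0.001, -1.0]]
force: [-3.4, -7.0, 16.4]
grip_width: 0.424
```

>>> drive_tool(deltas=[0, 0, 0, 0, 0, 0, 0, 0, 0, 0, 0, 0, 0, 0, 0, 0, 0, 0, 0, 0, 0, 0, 0, 0, 0, 0, 0, 0, 0, 0], jaw=0.75)

```text
time_s: 6.75
eef_pos: [0.4477, 0.0398, 0.0316]
orientation: [[-0.495, 0.869, -0.0], [0.869, 0.495, 0.0], [0.0, -0.0, -1.0]]
force: [0.2, 1.0, 0.0]
grip_width: 0.748
```

>>> drive_tool(deltas=[0, 0, -15, 0, 0, 0, 0, 0, -60, 0, 0, 0, 0, 0, -110, 0, 0, 0, 0, 0, -160, 0, 0, 0, 0, 0, -200, 0, 0, 0])

```text
time_s: 7.38
eef_pos: [0.4477, 0.0398, 0.2348]
orientation: [[-0.495, 0.869, 0.002], [0.869, 0.495, -0.0], [-0.001, 0.002, -1.0]]
force: [0.7, -0.5, 0.2]
grip_width: 0.751
```

```bash
python3 -c "
from h import *
deltas((.487,.373,.22,174),(.487,.373,.1,174))"
```

```text
t 7.38 at [0.4477 0.0398 0.2348] yaw 119.68
[270.  199.1  14.9] [  0.07   0.11 -54.32]
[270.1 198.9 134.9] [  0.07   0.11 -54.32]
```

>>> drive_tool(deltas=[45, 33, 0, 0, 0, -10, 90, 66, 0, 0, 0, -20, 135, 100, 5, 0, 0, -30, 180, 133, 10, 0, 0, -40, 225, 166, 15, 0, 0, -50])

```text
time_s: 8.0
eef_pos: [0.4804, 0.3194, 0.2177]
orientation: [[-0.985, 0.173, 0.001], [0.173, 0.985, 0.0], [-0.001, 0.001, -1.0]]
force: [-0.3, -0.4, -0.2]
grip_width: 0.75
```

```bash
cat > m2.py <<'E'
from h import *
ts=arm.get_image("scene");tt=arm.get_image("top");np.savez("s1.npz",**ts);np.savez("t1.npz",**tt)
for n,d in(("scene",ts),("top",tt)):
    w=cloud(d)
    for nm,x,y,r,lo,hi in(("bottle",.447,.04,.04,.03,.12),("barrel",.488,.372,.07,.034,.07),("stn",.59,.1765,.075,.045,.09)):
        p=w[(np.hypot(w[...,0]-x,w[...,1]-y)<r)&(w[...,2]>lo)&(w[...,2]<hi)]
        if len(p)<20: print(n,nm,len(p));continue
        q=cv2.minAreaRect((p[:,:2]*1000).astype(np.float32));print(n,nm,len(p),np.round(q[0],1),np.round(q[1],1),round(q[2],1),p[:,2].max().round(3))
a=cv2.resize(ts["img"][200:360,190:390],(750,600),interpolation=2);cv2.imwrite("pics/b4.png",a)
E
python3 m2.py;python3 -c "
from h import *
deltas((.487,.373,.12,174),(.487,.373,.0135,174))"
```

```text
scene bottle 336 [441.2  43.5] [39.5 32.7] 28.5 0.102
scene barrel 399 [483.8 372.8] [ 30.1 114.5] 84.9 0.048
scene stn 393 [585.8 176.4] [ 69.5 107.2] 88.2 0.066
top bottle 190 [449.3  39.4] [39.2 36.9] 44.6 0.106
top barrel 25 [537.6 359.3] [17.6  9. ] 39.8 0.051
top stn 481 [591.6 176.7] [ 67.3 100.5] 87.6 0.069
t 8.1 at [0.48   0.3213 0.2168] yaw 170.14
[ 1.9 52.1 96.9] [ 0.04 -0.01 -3.86]
[  1.9  52.  203.4] [ 0.04 -0.01 -3.86]
```

View pics/b4.png

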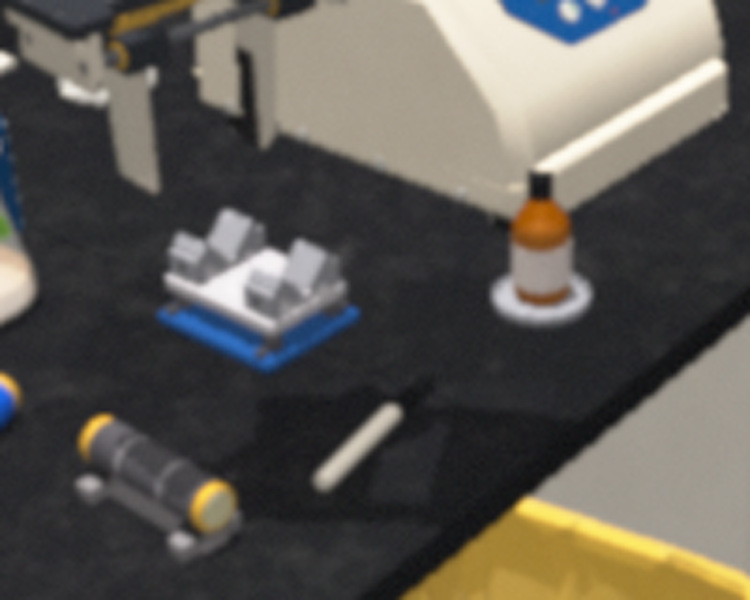

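The bottle stands upright in the tray at crop px (542,250); top camera gives (449,39) mm against the tray's (447,40). Barrel and station are undisturbed. Descending to the barrel.

>>> drive_tool(deltas=[3, 50, 50, 0, 0, -3.9, 3, 51, 110, 0, 0, -3.9, 3, 51, 160, 0, 0, -3.9, 3, 51, 190, 0, 0, -3.9, 3, 51, 202, 0, 0, -3.9])

```text
time_s: 8.72
eef_pos: [0.4863, 0.3673, 0.014]
orientation: [[-0.994, 0.113, -0.002], [0.113, 0.994, -0.001], [0.001, -0.001, -1.0]]
force: [0.2, -0.4, 0.5]
grip_width: 0.751
```

>>> drive_tool(deltas=[0, 0, 0, 0, 0, 0, 0, 0, 0, 0, 0, 0])

```text
time_s: 8.98
eef_pos: [0.4876, 0.3686, 0.0164]
orientation: [[-0.994, 0.112, 0.002], [0.112, 0.994, 0.001], [-0.002, 0.001, -1.0]]
force: [-0.0, 1.2, 0.8]
grip_width: 0.749
```

```bash
python3 -c "
from h import *
deltas((.4885,.372,.012,174))"
```

```text
t 8.97 at [0.4876 0.3686 0.0164] yaw 173.57
[-0.5  3.5  4.4] [ 0.09  0.11 -0.43]
```

>>> drive_tool(deltas=[-1, 3, 2, 0, 0, -0.4, -1, 3, 4.5, 0, 0, -0.4, -1, 3, 4.5, 0, 0, -0.4])

```text
time_s: 9.35
eef_pos: [0.4879, 0.3711, 0.0101]
orientation: [[-0.995, 0.105, -0.0], [0.105, 0.995, -0.0], [0.0, -0.0, -1.0]]
force: [-0.8, -0.8, -0.0]
grip_width: 0.745
```

>>> drive_tool(deltas=[0, 0, 0, 0, 0, 0, 0, 0, 0, 0, 0, 0, 0, 0, 0, 0, 0, 0, 0, 0, 0, 0, 0, 0, 0, 0, 0, 0, 0, 0], jaw=0.2, squeeze=12)

```text
time_s: 9.98
eef_pos: [0.4887, 0.3724, 0.0109]
orientation: [[-0.994, 0.105, 0.002], [0.105, 0.994, 0.002], [-0.002, 0.003, -1.0]]
force: [-1.2, 5.2, 2.5]
grip_width: 0.319
```

>>> drive_tool(deltas=[0, 0, 0, 0, 0, 0, 0, 0, 0, 0, 0, 0], squeeze=35)

```text
time_s: 10.22
eef_pos: [0.4887, 0.3723, 0.0109]
orientation: [[-0.994, 0.105, 0.002], [0.105, 0.994, 0.002], [-0.002, 0.003, -1.0]]
force: [-0.3, 4.7, 3.4]
grip_width: 0.314
```

>>> drive_tool(deltas=[0, 0, -10, 0, 0, 0, 0, 0, -50, 0, 0, 0, 0, 0, -100, 0, 0, 0, 0, 0, -120, 0, 0, 0, 0, 0, -120, 0, 0, 0])

```text
time_s: 10.85
eef_pos: [0.4886, 0.3713, 0.1317]
orientation: [[-0.994, 0.105, 0.002], [0.105, 0.994, 0.001], [-0.002, 0.001, -1.0]]
force: [0.2, -0.5, -2.5]
grip_width: 0.316
```

```bash
python3 -c "
from h import *
o=arm.get_obs();print(o['force'],o['grip_width'])
deltas((.5915,.1765,.13,177.4))
w=cloud(dict(np.load('t1.npz')))
# fit the V: valley line, z vs cross coordinate
p=w.reshape(-1,3);c=np.array([.5915,.1765])
for ang in(-2,-2.7,-3.4):
    a=np.radians(ang);ex=np.array([np.cos(a),np.sin(a)]);ey=np.array([-ex[1],ex[0]])
    s=(p[:,:2]-c)@ex;t=(p[:,:2]-c)@ey
    from scipy.optimize import least_squares
    out=[]
    for lo,hi in((-.048,-.026),(.026,.048),(-.048,.048)):
        m=(s>lo)&(s<hi)&(abs(s)>.026)&(abs(t)<.015)&(p[:,2]>.03)&(p[:,2]<.075)
        f=least_squares(lambda q:q[0]+abs(t[m]-q[1])-p[m,2],[.042,0],loss='soft_l1',f_scale=.003);out.append((m.sum(),(f.x*1000).round(2)))
    print(ang,out)
"
```

```text
[ 0.22329793 -0.48633582 -2.45882651] 0.31606369536264184
t 10.85 at [0.4886 0.3713 0.1317] yaw 173.99
[-122.8 -182.9    1.7] [ 0.08  0.12 -3.41]
-2 [(np.int64(95), array([42.23,  0.6 ])), (np.int64(90), array([42.45, -0.31])), (np.int64(185), array([42.35,  0.22]))]
-2.7 [(np.int64(93), array([42.32,  0.16])), (np.int64(92), array([42.44,  0.08])), (np.int64(185), array([42.38,  0.14]))]
-3.4 [(np.int64(94), array([42.44, -0.27])), (np.int64(94), array([42.47,  0.38])), (np.int64(188), array([ 4.245e+01, -4.000e-02]))]
```

Barrel is held (weight shows in the force), and the V fit puts the valley at the station centre with yaw −2.75°.

>>> drive_tool(deltas=[-30, -45, 0, 0, 0, -1, -62, -92, 0, 0, 0, -2, -92, -138, 0, 0, 0, -3, -118, -176, 0, 0, 0, -3.3, -123, -183, 0, 0, 0, -3.3])

```text
time_s: 11.48
eef_pos: [0.5915, 0.1736, 0.1286]
orientation: [[-0.999, 0.05, -0.002], [0.05, 0.999, -0.001], [0.002, -0.001, -1.0]]
force: [-0.7, -0.0, -1.3]
grip_width: 0.314
```

>>> drive_tool(deltas=[0, 0, 20, 0, 0, 0, 0, 0, 45, 0, 0, 0, 0, 0, 60, 0, 0, 0, 0, 0, 60, 0, 0, 0])

```text
time_s: 11.98
eef_pos: [0.5902, 0.1765, 0.0688]
orientation: [[-0.999, 0.047, -0.003], [0.047, 0.999, -0.001], [0.003, -0.001, -1.0]]
force: [-0.2, 0.4, -1.5]
grip_width: 0.312
```

```bash
cat > m3.py <<'E'
from h import *
import sys
o=arm.get_obs();print(o["force"],o["torque"],o["grip_width"])
deltas((.5915,.1766,.0442,177.25))
d=arm.get_image("scene");cv2.imwrite(sys.argv[1],cv2.resize(d["img"][220:310,205:325],None,fx=6,fy=6,interpolation=2))
t=arm.get_image("top");np.savez("t2.npz",**t);w=cloud(t)
p=w[(np.hypot(w[...,0]-.5915,w[...,1]-.1766)<.075)&(w[...,2]>.02)&(w[...,2]<.11)]
print(len(p))
E
python3 m3.py pics/s1.png
```

```text
[-0.20079052  0.42529786 -1.53643884] [ 0.04674976 -0.13528426  0.00696393] 0.31226603876912307
t 11.97 at [0.5902 0.1765 0.0688] yaw 177.31
[-1.3  0.2 24.6] [-0.04 -0.15  0.06]
0
```

View pics/s1.png

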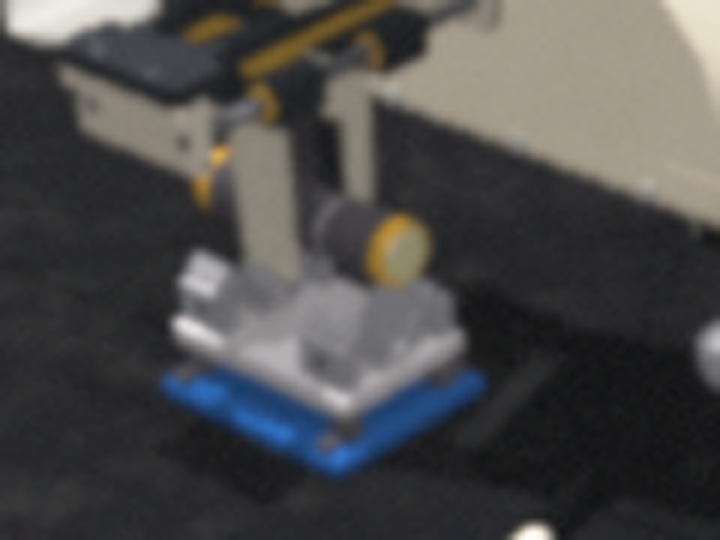

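The barrel hangs level above the V (end face at crop px (405,250)), in line with it. I lower it gently while watching the force.

>>> drive_tool(deltas=[-1, 0, 10, 0, 0, 0, -1, 0, 18, 0, 0, 0, -1, 0, 22, 0, 0, 0, -1, 0, 22, 0, 0, 0])

```text
time_s: 12.58
eef_pos: [0.592, 0.1761, 0.0478]
orientation: [[-0.999, 0.047, -0.001], [0.047, 0.999, -0.0], [0.001, -0.0, -1.0]]
force: [-0.1, -0.4, -1.7]
grip_width: 0.318
```

>>> drive_tool(deltas=[0, 0, 1, 0, 0, 0, 0, 0, 2, 0, 0, 0, 0, 0, 3, 0, 0, 0, 0, 0, 3, 0, 0, 0, 0, 0, 3, 0, 0, 0])

```text
time_s: 13.2
eef_pos: [0.5922, 0.1762, 0.0452]
orientation: [[-0.999, 0.047, 0.0], [0.047, 0.999, -0.0], [-0.0, -0.0, -1.0]]
force: [-0.0, -0.1, -1.6]
grip_width: 0.311
```

>>> drive_tool(deltas=[0, 0, 1, 0, 0, 0, 0, 0, 2, 0, 0, 0, 0, 0, 2, 0, 0, 0, 0, 0, 2, 0, 0, 0, 0, 0, 2, 0, 0, 0])

```text
time_s: 13.82
eef_pos: [0.5923, 0.1762, 0.0433]
orientation: [[-0.999, 0.047, 0.0], [0.047, 0.999, 0.0], [-0.0, 0.0, -1.0]]
force: [-0.8, 0.7, 3.0]
grip_width: 0.313
```

>>> drive_tool(deltas=[0, 0, 1, 0, 0, 0, 0, 0, 2, 0, 0, 0, 0, 0, 3, 0, 0, 0, 0, 0, 3, 0, 0, 0, 0, 0, 3, 0, 0, 0], squeeze=45)

```text
time_s: 14.45
eef_pos: [0.5923, 0.1762, 0.0403]
orientation: [[-0.999, 0.047, 0.0], [0.047, 0.999, 0.0], [-0.0, 0.0, -1.0]]
force: [-1.0, -0.6, 6.8]
grip_width: 0.314
```

>>> drive_tool(deltas=[0, 0, 1, 0, 0, 0, 0, 0, 2, 0, 0, 0, 0, 0, 2, 0, 0, 0, 0, 0, 2, 0, 0, 0, 0, 0, 2, 0, 0, 0])

```text
time_s: 15.08
eef_pos: [0.5924, 0.1762, 0.0385]
orientation: [[-0.999, 0.047, 0.0], [0.047, 0.999, 0.0], [-0.0, 0.0, -1.0]]
force: [-2.7, 0.1, 8.2]
grip_width: 0.316
```

>>> drive_tool(deltas=[0, 0, 0.7, 0, 0, 0, 0, 0, 1.3, 0, 0, 0, 0, 0, 1.3, 0, 0, 0, 0, 0, 1.3, 0, 0, 0, 0, 0, 1.3, 0, 0, 0])

```text
time_s: 15.7
eef_pos: [0.5924, 0.1762, 0.0373]
orientation: [[-0.999, 0.047, 0.0], [0.047, 0.999, 0.0], [-0.0, 0.0, -1.0]]
force: [-2.2, 0.2, 9.0]
grip_width: 0.311
```

```bash
cat > m4.py <<'E'
from h import *
F=[];T=[]
a0=dict(np.load("s1.npz"));w0=cloud(a0)
for i in range(8):
    d=arm.get_image("scene");o=arm.get_obs();F.append(o["force"]);T.append(o["torque"])
print("F",np.mean(F,0).round(2),np.std(F,0).round(2),"T",np.mean(T,0).round(2),o["eef_pos"],o["grip_width"])
w=cloud(d)
ex=np.array([np.cos(np.radians(-2.75)),np.sin(np.radians(-2.75))]);ey=np.array([-ex[1],ex[0]]);c=np.array([.5885,.1768])
def st(w):return (w[...,:2]-c)@ex,(w[...,:2]-c)@ey
for n,ww in(("before",w0),("now",w)):
    s,t=st(ww);z=ww[...,2]
    top=(abs(s)<.045)&(abs(t)>.018)&(abs(t)<.03)&(abs(s)>.026)&(z>.03)&(z<.075)&(t>0)
    gap=(abs(s)<.018)&(t>.020)&(t<.033)&(z>.02)&(z<.045)
    print(n,"V far top",top.sum(),np.percentile(z[top],[50,90]).round(4),"gap floor",gap.sum(),np.median(z[gap]).round(4))
s,t=st(w);z=w[...,2]
b=(abs(t)<.018)&(abs(s)<.065)&(z>.05)&(z<.078)
for lo,hi in((-.06,-.03),(-.03,-.01),(.01,.03),(.03,.06)):
    k=b&(s>lo)&(s<hi);print("barrel top",lo,hi,k.sum(),np.percentile(z[k],95).round(4) if k.sum() else "")
print("barrel s-range",np.percentile(s[b],[1,99]).round(4))
cv2.imwrite("pics/s2.png",cv2.resize(d["img"][220:310,205:325],None,fx=6,fy=6,interpolation=2))
E
python3 m4.py
```

```text
F [-2.45 -0.31  9.18] [0.39 0.49 0.55] T [-0.03  0.32 -0.1 ] [0.5923558  0.17620177 0.03731433] 0.31631398878013817
before V far top 111 [0.053  0.0608] gap floor 47 0.0326
now V far top 95 [0.0483 0.055 ] gap floor 42 0.0265
barrel top -0.06 -0.03 137 0.0718
barrel top -0.03 -0.01 64 0.0718
barrel top 0.01 0.03 5 0.0726
barrel top 0.03 0.06 49 0.0701
barrel s-range [-0.0572  0.0539]
```

View pics/s2.png

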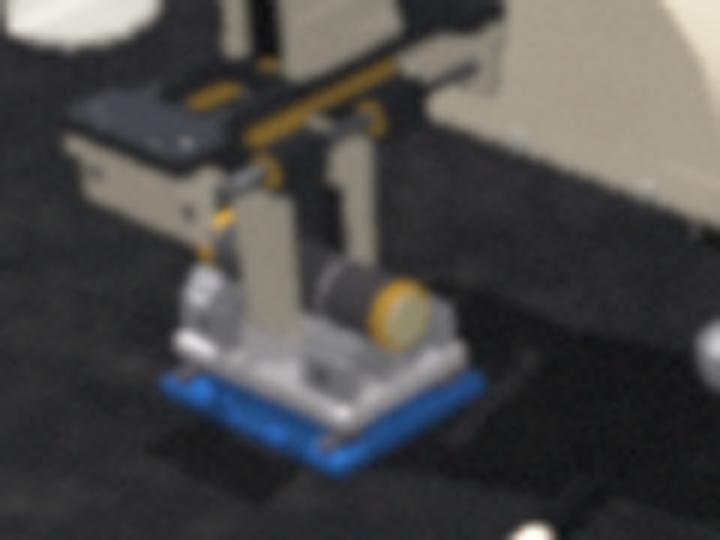

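The carriage has visibly sunk by about 6–6.5 mm, with the barrel lying level in both V blocks. A small trim relieves the sideways force and centres it.

>>> drive_tool(deltas=[0.5, 0, 0.2, 0, 0, 0, 1, 0, 0.4, 0, 0, 0, 1, 0, 0.4, 0, 0, 0, 1, 0, 0.4, 0, 0, 0, 1, 0, 0.4, 0, 0, 0])

```text
time_s: 16.73
eef_pos: [0.5923, 0.1762, 0.0373]
orientation: [[-0.999, 0.047, 0.003], [0.047, 0.999, 0.0], [-0.003, 0.0, -1.0]]
force: [0.9, 0.3, 9.3]
grip_width: 0.31
```

```bash
python3 m4.py; python3 - <<'E'
from h import *
w=cloud(arm.get_image("top"))
p=w[(np.hypot(w[...,0]-.447,w[...,1]-.04)<.04)&(w[...,2]>.03)&(w[...,2]<.12)]
if len(p)>20:
    q=cv2.minAreaRect((p[:,:2]*1000).astype(np.float32));print("bottle",len(p),np.round(q[0],1),np.round(q[1],1),p[:,2].max().round(3))
E
```

```text
F [ 0.75 -0.57  9.37] [0.36 0.28 0.27] T [-0.08 -0.24 -0.12] [0.59234815 0.17626444 0.03733731] 0.31223992687056956
before V far top 111 [0.053  0.0608] gap floor 47 0.0326
now V far top 93 [0.0478 0.0547] gap floor 39 0.0272
barrel top -0.06 -0.03 139 0.0719
barrel top -0.03 -0.01 66 0.0721
barrel top 0.01 0.03 3 0.0725
barrel top 0.03 0.06 50 0.0694
barrel s-range [-0.0577  0.0528]
bottle 189 [449.3  39.4] [39.1 37. ] 0.106
```

```bash
python3 -c "
from plant import arm
print(arm.hand_in())"
```

```text
the job is handed in; nothing more can be done
None
```

The cement bottle stands upright in the drip tray. The barrel is held pressed in the V-block, and I handed the job in at about 17 s. The hand-in call gives no verdict.

**Bottle:** it was released before I moved the barrel. The last top-camera check had it at (449, 39) mm, about 2 mm from the tray centre at (447, 40).

**Barrel:** I gripped it across its middle, laid it along the V and pressed it down with a 45 N grip.
- **Centring:** it is about 1 mm off centre along the V by the tool position, and about 2.5 mm by a rough scene-camera estimate. These two do not quite agree.
- **Carriage depth:** the push was 9.4 N plus the barrel's weight, about 10.9 N, which by the spring figures is close to half travel (7 mm). The tool itself went down about 6.5 mm from contact. The camera depths before and after differ by 5–6 mm, and they are noisy. All three are well short of the 14 mm stop.
- **Bearing on both faces:** sideways forces were under 1 N after a small trim. The barrel's top looked level to about 2–3 mm, which is within the camera noise.

I did not separately re-measure the timer and marker at the end. Nothing in the moves came near them.

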